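# Release a brass rod with the two-key feeder

### The job

Let the brass rod out of the blue rod feeder: press its two green keys right down together, one fingertip on each, and keep both down until the rod has rolled down the ramp and lies still in the white trough, then let the keys up and move clear. Do not touch or pick up the rod itself, never press one key without the other, and leave everything else on the bench where it is.

Things in the scene. Friction and masses are not known exactly. Their poses are not given: they have to be found in the camera images.
- feeder: blue rod feeder fixed to the bench on a plywood base 260 x 190 mm. Origin: centre of the base's underside; z up; its +x runs from the keys down the ramp to the trough, +y to its left. Along x: flat key deck -115 to -35 mm (160 wide, 66 high); steel fence 78 mm high at -33; ramp falling 8 degrees, 65 to 51 mm high, -35 to +65; trough +65 to +97. Blue cheeks 76 mm high at y = +-77 beside ramp and trough
- feeder_trough (a point): middle of the white trough's floor, x = +81 mm in the feeder's frame, 38 mm above the bench; the trough is 32 mm wide along x, ends at a clear plastic lip 60 mm high, and lies a step below the ramp
- feeder_stop (a point): point on the ramp midway between the two steel stop pins, x = +6 mm, 59 mm above the bench. The pins stand at y = +-30 mm, reach 68 mm above the bench and hold the rod back; each is joined to the key on its side and sinks with it
- key_left_top (a point): centre of the top face of the left green key: a round upright cap 24 mm across at x = -75, y = +30 mm in the feeder's frame, top 84 mm above the bench (18 mm above the deck) when up; the point goes down with the key. The key centres are 60 mm apart
- key_right_top (a point): the same for the right green key, at x = -75, y = -30 mm in the feeder's frame
- key_left (a joint): how far the left key is pressed down, m: 0 up, 0.013 fully down on its stop (cap then 5 mm above the deck). A spring pushes it up with 1.5 N at the top, 4.5 N at the bottom, and lifts it when let go. Its pin is out of the rod's way from about 0.0095 on
- key_right (a joint): the same for the right key
- rod: loose brass rod, 10 mm across, 130 mm long, about 90 g, lying across the ramp along the feeder's y against the two stop pins. Origin at its middle on its axis: at about x = -1 mm, 65 mm above the bench at the start; it rolls freely once both pins are down, and lies in the trough with its axis at about x = +92 mm, 41 mm above the bench
- flux_jar: flux jar, 56 mm across and 70 mm tall, black cap, upright; origin at the centre of its underside
- foil_roll: flat roll of copper foil, ring 70 mm across and 12 mm high, lying flat; origin at the centre of its underside
- offcut: green glass offcut, 50 x 35 x 5 mm, lying flat; origin at the centre of its underside
- brush: flux brush lying on the bench, along its own x; origin on its underside
- water_cup: white ceramic cup, 72 mm across and 85 mm tall, upright; origin at the centre of its underside
- screwdriver: screwdriver lying on the bench, along its own x; origin on its underside
Things that resemble listed ones, but are neither listed nor needed, are in the scene too. Several things have the shape of the rod; the one meant has the colours described above.

How it is judged:
On the way, in this order (a step that is already met when the one before it is completed fails the run):
1. both keys are pressed down together (each more than 6 mm) (value of joint each of key_left, key_right above 0.006 m), for 0.06 s.
2. the rod lies still in the trough while both keys are still held down (all of step 1 and x of rod in the frame of feeder between 0.066 and 0.1 m and z of rod in the frame of feeder below 0.05 m and y of rod in the frame of feeder between -0.03 and 0.03 m and linear speed of rod below 0.02 m/s), for 0.2 s.
At the end, for the whole second after the job is handed in: The rod lies at rest in the feeder's white trough (axis between 66 and 100 mm along the feeder's x, below 50 mm, centred within 30 mm), both keys are back up (within 2 mm), and each bystander is within 30 mm of where it stood (x of rod in the frame of feeder between 0.066 and 0.1 m and z of rod in the frame of feeder below 0.05 m and y of rod in the frame of feeder between -0.03 and 0.03 m and linear speed of rod below 0.02 m/s and value of joint each of key_left, key_right below 0.002 m and distance of each of flux_jar, foil_roll, offcut, brush, water_cup, screwdriver from where it was at the start of the episode below 0.03 m); the robot touches nothing.
It fails at once if the rod is touched by the robot (contact force between any of the fingers, the arm and rod above 0.2 N).
It fails at once if the rod is lifted off the feeder (height (world z) of rod above 0.085 m).
It fails at once if one key is pressed (over 8 mm) without the other (under 2 mm) ((value of joint key_left above 0.008 m and value of joint key_right below 0.002 m) or (value of joint key_right above 0.008 m and value of joint key_left below 0.002 m)).
It fails at once if a bystander is shifted or lifted by more than 30 mm (distance of any of flux_jar, foil_roll, offcut, brush, water_cup, screwdriver from where it was at the start of the episode above 0.03 m).
It also fails if it takes over 32 s, if anything falls off the work surface, if the arm or the gripper's body presses on something with over 40 N, if the wrist force passes 120 N, or if a joint passes its speed limit or range.

### The arm

A 7-joint arm with a two-finger parallel gripper is mounted at the origin on the work surface. World frame = base frame: x ahead of the robot, y to its left, z up, the work surface at z = 0. Lengths are in m, angles in rad, forces in N, time in s.
With the tool pointing down it reaches from about 0.425 to 0.95 m from the base axis. Payload 4.7 kg.
Tool frame: the origin (TCP) lies between the finger pads; the fingertips stand 25 mm ahead of it and the grasp point (between the pads) lies 6 mm ahead of it; x points along the fingers, z is the direction in which the jaws open and shut, and the axes are right-handed (so a half turn about x gives the same grasp; the last joint's range is limited). The gripper opens to 85 mm and grips with 20 to 120 N. Pads are 22 mm wide; open, the fingers measure 114 mm over their backs; the gripper's body (76 mm by 85 mm) begins 54 mm behind the grasp point. The pads swing forward as they close: fully open they stand 13 mm farther back than shut.
Start: joints at [-1.3, 0.469, -0.049, 1.532, 0.024, 1.141, -0.082], TCP at [0.199, 0.645, 0.256] pointing down, gripper open.
Joint ranges: [-2.59, 2.59], [-0.33, 1.99], [-1.39, 1.29], [0.1, 2.45], [-1.04, 4.18], [0.21, 1.99], [-2.66, 2.66]. Speed limits (rad/s): [2.57, 2.57, 3.14, 3.14, 3.14, 3.14, 3.14].

### API

Orientations are given as a 3x3 rotation matrix whose columns are the frame's x, y, z axes.
In Python, from rig import * gives the robot as it stands. Calls block until the motion is done:
- movep(position, orientation): joint-space move of the TCP to a pose.
- move_l(position, attitude=None, feed=0.15, until_force=None): straight line of the TCP; attitude=None keeps the orientation; feed is the mean speed in m/s. With until_force (N) it stops when the force on the tool has changed by that much, and returns True; else False.
- move_joints(angles): joint-space move.
- command_gripper(opening, newtons=None): finger opening in m; newtons is the grip in N (None keeps the last); returns when the fingers have stopped.
- sleep(seconds).
- inverse_kinematics(position, orientation): joint angles nearest the present ones, or None.
- sense(): the state.
- camera(name): name is "scene" or "top" or "wrist"; returns (picture, depth): 384x512x3 uint8, red, green, blue; 384x512 float32, m along the optical axis (not along the pixel's ray), 0 where there is no reading.
- camera_params(name): a dict with "K" (3x3 intrinsics, pixels), "position" and "rotation" of the camera in the world; the wrist camera has in their place "tool_from_camera" (4x4, takes a point from camera to tool coordinates, whose origin is the TCP and whose axes are the tool frame's). Camera axes: x right, y down, z forward; pixel columns grow to the right and rows downward; lengths in m; the calibration is good to about 2 mm. A picture is of the moment at which its call begins: read the wrist's pose just before it. camera_params takes no time and is no camera call.
A pose or a line that the arm cannot do raises Unreachable and nothing moves.
- finish_job(): hands the job in, once; it reports no verdict.
The state is a dict: "time_s": time; "joint_pos": joint angles; "qd": joint speeds; "joint_efforts": joint torques, N m; "position": TCP position; "tcp_rot": TCP orientation; "wrist_force": force on the tool from outside, world axes, zero at the start; "ft_torque": the same for the moment, N m; "finger_gap": finger opening in m.
Only numpy, scipy, OpenCV 4.12 (cv2) and the standard library are available. Lean on these libraries where they do the work, as an engineer would, in place of code of your own. Each camera call takes 0.05 s, during which the arm holds its last target.

## Working session

There is one attempt and no reset: what is moved stays moved. The work goes in short steps, each a Python script; the robot and the scene stay as the last script left them, time stands still between calls to the robot, and variables do not carry over. Pictures are saved under pics/ and viewed, and the job is handed in when it is done.

```bash
mkdir -p pics; ls
python3 - <<'E'
from rig import *
import cv2, numpy as np
for n in ["scene","top"]:
    p,d=camera(n); cv2.imwrite(f"pics/{n}0.png",cv2.cvtColor(p,cv2.COLOR_RGB2BGR)); np.savez(f"{n}0.npz",p=p,d=d)
    print(n,camera_params(n))
print(camera_params("wrist")); s=sense(); print(s["time_s"],s["finger_gap"],s["tcp_rot"])
E
```

```text
pics
scene {'K': array([[367.57153999,   0.        , 256.04064457],
       [  0.        , 367.57153999, 194.1585015 ],
       [  0.        ,   0.        ,   1.        ]]), 'position': array([ 1.06848254, -0.25232909,  0.93249261]), 'rotation': array([[ 0.42053838,  0.77189299, -0.47678998],
       [ 0.90718006, -0.35015667,  0.23326947],
       [ 0.01310787, -0.53063313, -0.84750024]])}
top {'K': array([[433.81629379,   0.        , 255.76501588],
       [  0.        , 433.81629379, 188.33234278],
       [  0.        ,   0.        ,   1.        ]]), 'position': array([ 0.32754369, -0.02294942,  1.26236485]), 'rotation': array([[-0.04794142, -0.97329022,  0.22451677],
       [-0.99883997,  0.04569928, -0.01517543],
       [ 0.00450984, -0.22498385, -0.97435206]])}
{'K': array([[321.10358266,   0.        , 261.67036991],
       [  0.        , 321.10358266, 189.01381843],
       [  0.        ,   0.        ,   1.        ]]), 'tool_from_camera': array([[ 1.83120800e-04, -2.75136267e-01,  9.61405222e-01,
        -1.16446542e-01],
       [ 2.93610166e-04, -9.61405182e-01, -2.75136311e-01,
         7.14243417e-02],
       [ 9.99999940e-01,  3.32661529e-04, -9.52704810e-05,
         4.13827178e-05],
       [ 0.00000000e+00,  0.00000000e+00,  0.00000000e+00,
         1.00000000e+00]])}
0.1 0.08510711663487386 [[-4.51059434e-04 -9.55418083e-01  2.95255962e-01]
 [-1.71977130e-03  2.95256296e-01  9.55416538e-01]
 [-9.99998419e-01 -7.68230852e-05 -1.77627874e-03]]
```

View pics/scene0.png

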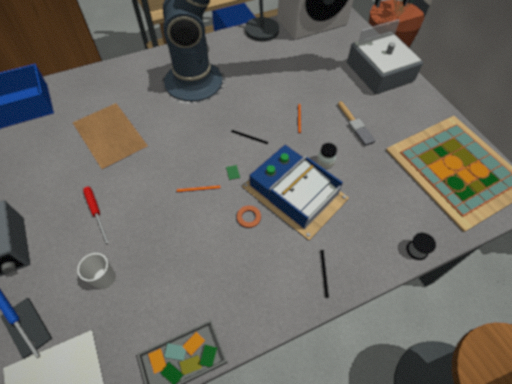

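View pics/top0.png

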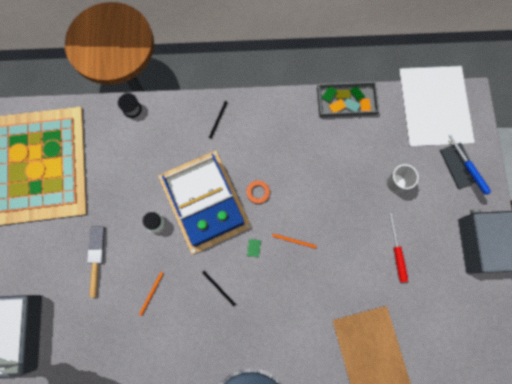

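```bash
python3 - <<'E'
import cv2, numpy as np
a=cv2.imread("pics/top0.png")[140:260,140:280]; b=cv2.imread("pics/scene0.png")[135:245,230:360]
cv2.imwrite("pics/topc.png",cv2.resize(a,None,fx=5,fy=5,interpolation=cv2.INTER_CUBIC))
cv2.imwrite("pics/scenec.png",cv2.resize(b,None,fx=5,fy=5,interpolation=cv2.INTER_CUBIC))
E
cat > h.py <<'E'
import numpy as np, cv2
def ray_z(P,uv,z):
    K=P["K"];r=P["rotation"]@np.linalg.solve(K,[uv[0],uv[1],1.]);o=P["position"]
    return o+r*(z-o[2])/r[2]
def green(p,lo=40,hi=85):
    h=cv2.cvtColor(p,cv2.COLOR_RGB2HSV); m=cv2.inRange(h,(lo,110,60),(hi,255,255))
    return cv2.connectedComponentsWithStats(m)
E
python3 - <<'E'
from rig import *
from h import *
for n in ["scene","top"]:
    f=np.load(n+"0.npz");P=camera_params(n)
    k,l,s,c=green(f["p"])
    for i in range(1,k):
        if s[i,4]>15 :
            u,v=c[i]; d=f["d"][int(round(v)),int(round(u))]; w=P["position"]+P["rotation"]@(np.linalg.solve(P["K"],[u,v,1])*d)
            print(n,c[i].round(1),s[i,4],w.round(4),ray_z(P,c[i],.084).round(4))
E
```

```text
scene [440.4 150.9] 92 [0.65   0.6039 0.0189] [0.6798 0.5429 0.084 ]
scene [284.2 157.3] 59 [0.5101 0.1092 0.0838] [0.5103 0.1091 0.084 ]
scene [270.4 169.3] 63 [0.5351 0.0521 0.0884] [0.5323 0.0537 0.084 ]
scene [232.5 172.1] 102 [ 0.446  -0.0302  0.0084] [ 0.4969 -0.0484  0.084 ]
scene [489.1 179.6] 125 [0.7993 0.6677 0.0172] [0.8189 0.6005 0.084 ]
scene [455.2 182.6] 174 [0.7663 0.5616 0.0214] [0.7871 0.5057 0.084 ]
scene [465.5 193. ] 136 [0.8071 0.5677 0.0175] [0.8261 0.508  0.084 ]
scene [207.7 355.7] 249 [ 0.9059 -0.286   0.0201] [ 0.9173 -0.2836  0.084 ]
scene [171.5 373.4] 258 [ 0.9057 -0.373   0.0165] [ 0.9177 -0.3641  0.084 ]
top [329.2  93.7] 136 [ 0.9039 -0.2841  0.0194] [ 0.874  -0.2706  0.084 ]
top [356.5  92.7] 111 [ 0.9068 -0.3712  0.012 ] [ 0.8735 -0.3511  0.084 ]
top [ 51.3 143. ] 380 [0.7819 0.5641 0.0215] [0.759  0.5345 0.084 ]
top [ 18.  139.3] 148 [0.7995 0.6667 0.0175] [0.7743 0.6298 0.084 ]
top [ 35. 187.] 142 [0.6488 0.6055 0.0179] [0.6317 0.5722 0.084 ]
top [221.8 215.4] 74 [0.527  0.0555 0.0859] [0.5274 0.0556 0.084 ]
top [201.9 224.4] 76 [0.5055 0.1111 0.0793] [0.5048 0.1106 0.084 ]
top [253.6 247.7] 154 [ 0.4417 -0.0279  0.0095] [ 0.4349 -0.0276  0.084 ]
```

View pics/topc.png

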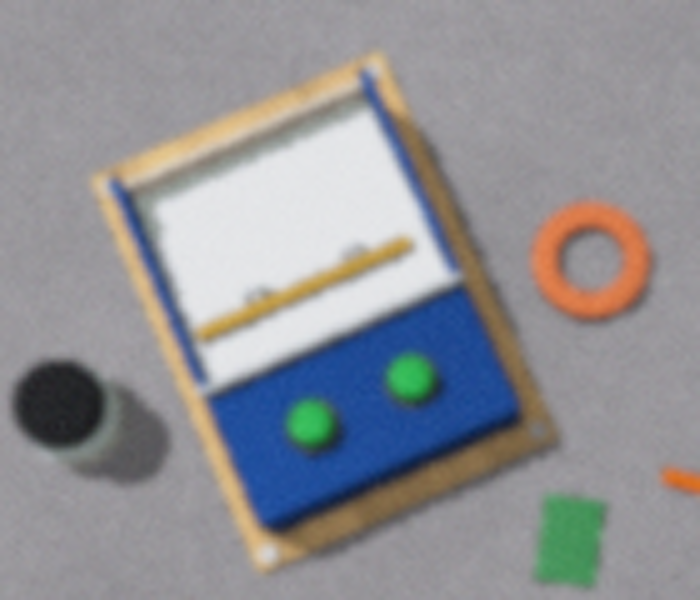

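View pics/scenec.png

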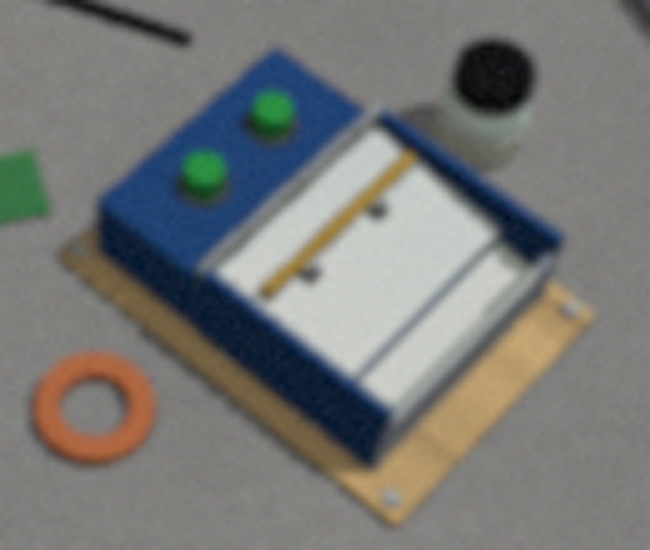

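```bash
cat >> h.py <<'E'
def att(yv):
    z=np.array([yv[0],yv[1],0.]);z/=np.linalg.norm(z);x=np.array([0,0,-1.]);return np.stack([x,np.cross(z,x),z],1)
def wristP(P,s):
    T=P["tool_from_camera"];R=np.array(s["tcp_rot"])
    return dict(K=P["K"],rotation=R@T[:3,:3],position=np.array(s["position"])+R@T[:3,3])
E
python3 - <<'E'
from rig import *
from h import *
movep([.5185,.0823,.21],att([-.378,.926]))
command_gripper(0.05,40)
sleep(.2)
s=sense();p,d=camera("wrist");P=wristP(camera_params("wrist"),s)
np.savez("w1.npz",p=p,d=d)
cv2.imwrite("pics/w1.png",cv2.cvtColor(p,cv2.COLOR_RGB2BGR))
print(s["time_s"],s["position"],s["finger_gap"],s["wrist_force"],s["tcp_rot"])
k,l,st,c=green(p)
for i in range(1,k):
    if st[i,4]>60: print(st[i],c[i],ray_z(P,c[i],.084))
E
```

```text
3.05 [0.51850422 0.08229356 0.2100117 ] 0.049957418419656785 [ 0.84261516 -0.21401988  0.62694926] [[ 4.26556122e-05 -9.25838795e-01 -3.77918673e-01]
 [ 3.11106469e-05 -3.77918672e-01  9.25838796e-01]
 [-9.99999999e-01 -5.12495150e-05  1.26830915e-05]]
[ 155   14   57   69 2136] [182.9082397   48.42696629] [ 0.44287488 -0.00685181  0.084     ]
[211 169  31  33 780] [226.20128205 185.21538462] [0.52420155 0.05576832 0.084     ]
[286 169  31  33 780] [300.44102564 185.24487179] [0.50224354 0.10956808 0.084     ]
```

View pics/w1.png

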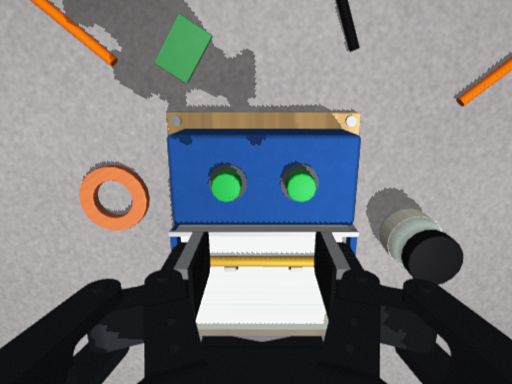

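Run:
```python
from rig import *
from h import *
f=np.load("w1.npz");p,d=f["p"],f["d"]
cv2.imwrite("pics/w1c.png",cv2.cvtColor(cv2.resize(p[150:290,190:340],None,fx=5,fy=4,interpolation=cv2.INTER_CUBIC),cv2.COLOR_RGB2BGR))
P=wristP(camera_params("wrist"),sense())
for uv in [(226,187),(300,187),(263,187),(263,210),(200,200),(226,178),(226,195),(300,178),(300,195)]:
    w=P["position"]+P["rotation"]@(np.linalg.solve(P["K"],[uv[0],uv[1],1])*d[uv[1],uv[0]]);print(uv,w.round(4))
# fingers tips
for uv in [(195,240),(330,240),(200,270),(325,270)]:
    w=np.linalg.solve(P["K"],[uv[0],uv[1],1])*d[uv[1],uv[0]];T=camera_params("wrist")["tool_from_camera"];print("tool",uv,(T[:3,:3]@w+T[:3,3]).round(4))
```

```text
(226, 187) [0.5261 0.0561 0.0825]
(300, 187) [0.504  0.1102 0.0824]
(263, 187) [0.5194 0.085  0.0654]
(263, 210) [0.5387 0.0929 0.0647]
(200, 200) [0.5512 0.0395 0.0633]
(226, 178) [0.5189 0.0536 0.0835]
(226, 195) [0.532  0.0584 0.0834]
(300, 178) [0.4972 0.107  0.0833]
(300, 195) [0.5098 0.1127 0.0834]
tool (195, 240) [-0.1164  0.071   0.0011]
tool (330, 240) [0.0093 0.0124 0.0302]
tool (200, 270) [ 0.      0.0034 -0.024 ]
tool (325, 270) [-0.0043  0.006   0.0259]
```

View pics/w1c.png

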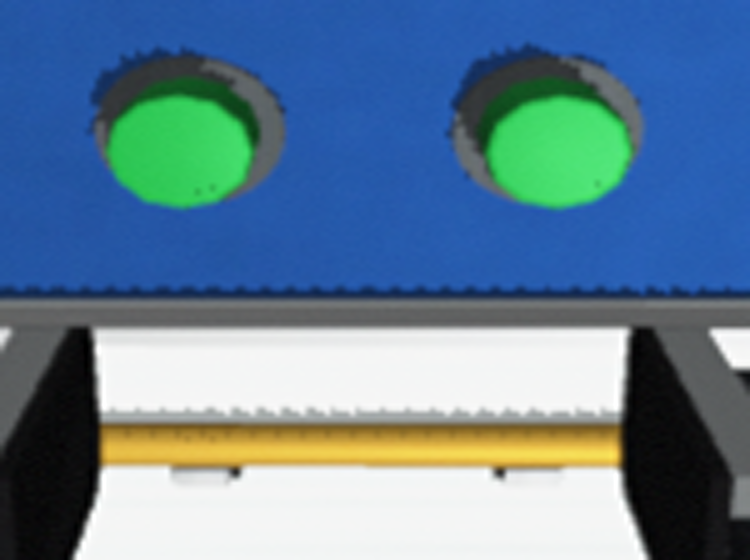

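Run:
```python
from rig import *
from h import *
f=np.load("w1.npz");p,d=f["p"],f["d"]
cv2.imwrite("pics/w1d.png",cv2.cvtColor(cv2.resize(p[215:315,300:400],None,fx=6,fy=6,interpolation=cv2.INTER_CUBIC),cv2.COLOR_RGB2BGR))
s=sense();P=wristP(camera_params("wrist"),s);T=camera_params("wrist")["tool_from_camera"]
for uv in [(225.8,187.9),(301.8,187.9)]: print(ray_z(P,uv,.084).round(4))
for v in (236,245,255):
  for u in range(314,350,3):
    w=np.linalg.solve(P["K"],[u,v,1])*d[v,u];print((u,v),(T[:3,:3]@w+T[:3,3]).round(4),p[v,u])
```

```text
[0.5264 0.0563 0.084 ]
[0.5038 0.1115 0.084 ]
(314, 236) [ 0.1329 -0.0415  0.0452] [249 250 250]
(317, 236) [0.0164 0.0111 0.0259] [3 3 4]
(320, 236) [0.0147 0.0119 0.0269] [16 15 16]
(323, 236) [0.0136 0.0123 0.028 ] [85 89 89]
(326, 236) [0.0135 0.0124 0.0293] [91 94 94]
(329, 236) [0.0131 0.0126 0.0306] [91 94 93]
(332, 236) [0.0142 0.0121 0.0321] [90 93 94]
(335, 236) [ 0.1326 -0.0413  0.0628] [244 244 245]
(338, 236) [ 0.1324 -0.0412  0.0653] [243 243 243]
(341, 236) [ 0.1329 -0.0415  0.0679] [243 244 244]
(344, 236) [ 0.133  -0.0415  0.0705] [228 230 229]
(347, 236) [ 0.1334 -0.0417  0.0731] [205 208 211]
(314, 245) [ 0.1488 -0.0575  0.0484] [184 187 186]
(317, 245) [0.0159 0.0069 0.026 ] [8 7 9]
(320, 245) [0.0087 0.0104 0.026 ] [ 9  9 10]
(323, 245) [0.0047 0.0123 0.0264] [11 13 13]
(326, 245) [0.0043 0.0125 0.0276] [66 69 69]
(329, 245) [0.0053 0.0121 0.029 ] [90 93 94]
(332, 245) [0.0058 0.0118 0.0304] [90 93 94]
(335, 245) [0.005  0.0122 0.0314] [91 93 93]
(338, 245) [0.0129 0.0084 0.0347] [62 64 66]
(341, 245) [0.0134 0.0081 0.0362] [14 15 18]
(344, 245) [0.0131 0.0083 0.0374] [18 20 22]
(347, 245) [ 0.1421 -0.0542  0.0763] [16 19 26]
(314, 255) [ 0.0217 -0.0011  0.026 ] [60 60 57]
(317, 255) [0.0143 0.0027 0.026 ] [10  9 10]
(320, 255) [0.0075 0.0063 0.026 ] [11 11 11]
(323, 255) [0.0019 0.0093 0.0261] [ 9 10 10]
(326, 255) [-0.0036  0.0121  0.0261] [10  9 11]
(329, 255) [-0.0033  0.0119  0.0273] [16 16 16]
(332, 255) [-0.003   0.0118  0.0285] [91 94 95]
(335, 255) [-0.0041  0.0124  0.0294] [91 94 94]
(338, 255) [-0.0037  0.0122  0.0307] [91 95 95]
(341, 255) [-0.0033  0.0119  0.032 ] [91 93 95]
(344, 255) [0.0033 0.0085 0.035 ] [37 38 39]
(347, 255) [0.0035 0.0084 0.0363] [18 18 22]
```

View pics/w1d.png

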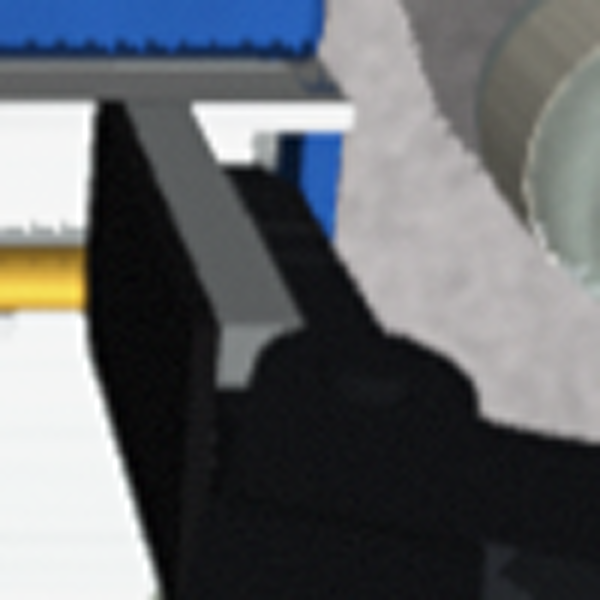

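Run:
```python
from rig import *
from h import *
command_gripper(0.053,40)
R=att([-.378,.926]); c=[.516,.0833]
move_l(c+[.125],R,feed=.1)
f0=np.array(sense()["wrist_force"])
hit=move_l(c+[.102],feed=.03,until_force=1.0); s=sense(); print(hit,s["position"],np.array(s["wrist_force"])-f0,s["ft_torque"])
hit=move_l(c+[.085],feed=.03,until_force=14); s=sense(); print(hit,s["position"],np.array(s["wrist_force"])-f0,s["ft_torque"],s["time_s"])
for i in range(3):
    sleep(.5); s=sense(); print(s["position"][2],np.array(s["wrist_force"])-f0,s["ft_torque"],s["finger_gap"])
for n in ["wrist","scene","top"]:
    p,d=camera(n);cv2.imwrite(f"pics/{n}2.png",cv2.cvtColor(p,cv2.COLOR_RGB2BGR)); np.savez(n+"2.npz",p=p,d=d)
def im(n): return cv2.imread(f"pics/{n}2.png")
big=np.hstack([cv2.resize(im("scene")[135:245,230:360],(390,330)),cv2.resize(im("top")[140:260,140:280],(385,330))]); cv2.imwrite("pics/big2.png",big)
print(sense()["time_s"])
```

```text
True [0.51573731 0.08329704 0.10420759] [ 0.45182455 -1.06210292  2.48638881] [-0.07542539 -0.14149502  0.05816184]
True [0.51581224 0.08327755 0.09261229] [-2.59769608 -1.1422522   7.44167621] [-0.07595584  0.43402928  0.0147591 ] 5.4417
0.09259110668475139 [-1.71321803 -0.03076723  7.89552587] [-0.04884984  0.37082493 -0.00792743] 0.05320631228798565
0.0925841407133629 [-1.99702314 -0.51446387  7.47575813] [-0.05196141  0.37447847  0.0415627 ] 0.052981859105824855
0.09257902890562689 [-2.19863196 -0.52585656  7.27421387] [-0.09667724  0.39708299  0.08643574] 0.052697979381558534
7.0917
```

View pics/big2.png

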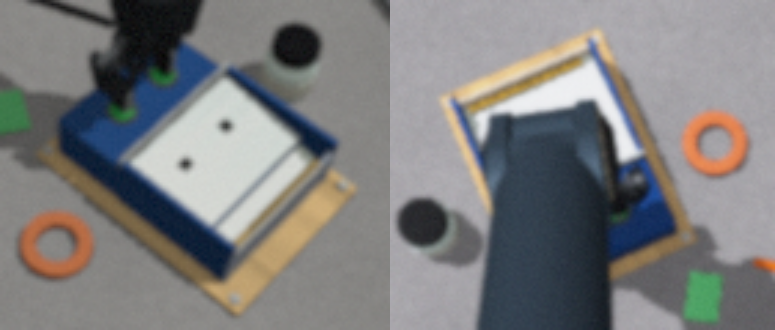

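View pics/wrist2.png

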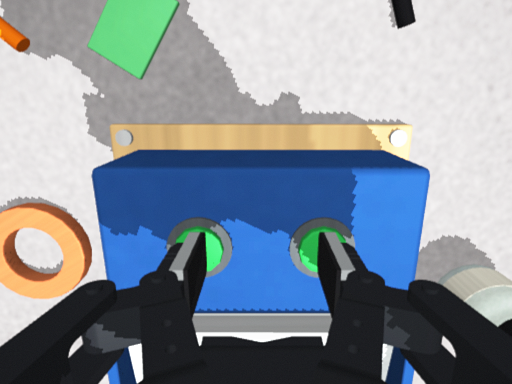

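The scene crop shows both pins sunk and the rod lying against the clear lip of the trough (about 270,215 in the crop). The wrist view shows both caps down with a fingertip on each. Next I'll hold briefly, release straight up, and check.

Run:
```python
from rig import *
from h import *
sleep(.8)
move_l([.516,.0833,.125],feed=.04)
move_l([.516,.0833,.25],feed=.12)
movep([.40,.42,.28],att([-.378,.926]))
sleep(.3)
for n in ["scene","top"]:
    p,d=camera(n);cv2.imwrite(f"pics/{n}3.png",cv2.cvtColor(p,cv2.COLOR_RGB2BGR)); P=camera_params(n)
    k,l,st,c=green(p)
    for i in range(1,k):
        u,v=c[i]; w=P["position"]+P["rotation"]@(np.linalg.solve(P["K"],[u,v,1])*d[int(round(v)),int(round(u))])
        if abs(w[0]-.52)<.05 and abs(w[1]-.08)<.06: print(n,c[i].round(1),w.round(4))
im=lambda n:cv2.imread(f"pics/{n}3.png")
cv2.imwrite("pics/big3.png",np.hstack([cv2.resize(im("scene")[135:245,230:360],(390,330)),cv2.resize(im("top")[140:260,140:280],(385,330))]))
cv2.imwrite("pics/full3.png",np.hstack([cv2.resize(im("scene"),(400,300)),cv2.resize(im("top"),(400,300))]))
print(sense()["time_s"],sense()["position"],sense()["wrist_force"])
```

```text
scene [284.1 157.3] [0.5117 0.1078 0.0866]
scene [270.4 169.5] [0.5346 0.0523 0.0866]
top [221.9 215.4] [0.5271 0.0553 0.0852]
top [202.  224.4] [0.5044 0.11   0.0874]
11.7917 [0.40027385 0.41967007 0.28002405] [ 0.50811441 -0.13502843  0.83096258]
```

View pics/big3.png

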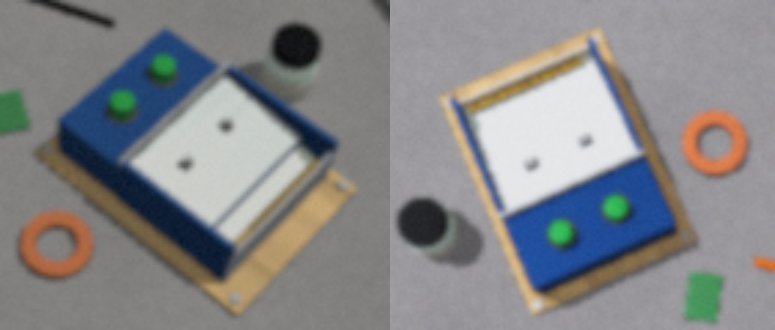

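View pics/full3.png

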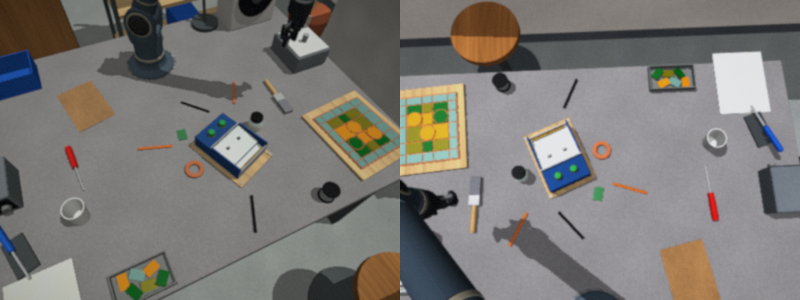

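Run:
```python
from rig import *
finish_job()
```

```text
the job is handed in; nothing more can be done
```

The brass rod is out of the feeder and lying in the white trough. I handed the job in at about 11.8 s on the robot's clock; the hand-in reports no verdict.

- **Pressing:** With the fingers opened to 53 mm, one fingertip stood on each key. I pressed both down together and held them for about 2.5 s, until the rod lay in the trough. Then I lifted straight up and moved the arm clear.
- **Final checks:** In the last pictures both key tops measured 85–87 mm high, so they are back up. The rod lies along the lip side of the trough, about centred between the cheeks. The bystanders look to be where they started; I compared them by eye and did not measure them. The wrist force was near zero.
- **Disagreements:**
  - The fixed cameras and the wrist camera put the key centres about 3 mm apart. I aimed between them, well within the 12 mm radius of the caps.
  - The 14 N stop triggered on the press, but the steady reading afterwards was only about 7.5 N. The two springs at full travel should give 9 N, so the keys may have stopped slightly short of full travel. By the tool height they went down about 11.6 mm from first touch, and both pins sank enough to let the rod through.

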